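# Sort drying jar lids off the cutting board by size

### The job

Sort the three specimen-jar lids drying on the white cutting board by sliding them over its ends into the steel trays: the wide lid into the tray that already holds a wide one, and both narrow lids into the tray that holds the narrow ones. Push them along the board, do not pick them up; at the end every lid, those already in the trays included, lies flat on the floor of its own tray. Leave the closed jar, the cup and the forceps where they are.

Things in the scene. Friction and masses are not known exactly. Their poses are not given: they have to be found in the camera images.
- board: White plastic cutting board lying on the bench, fixed: 320 mm along its x, 300 mm along its y, 20 mm thick, flat smooth top with no lips. Origin: centre of its underside. The trays stand against its +y and -y ends. The three lids stand on it 84 to 113 mm apart (centres, along its x), in any order, so that each has a free way along y to either end.
- tray_wide: Shallow steel tray, fixed. Outer 346 mm along its x, 248 along its y; walls 3 mm, rim 16 mm above the bench (4 below the board's top), floor 3 mm above the bench. Origin: centre of its underside; axes parallel to the board's. A long side stands against the board's +y or -y end (which one varies), 2 mm gap. This one holds the wide stock lid.
- tray_narrow: Shallow steel tray, fixed. Outer 346 mm along its x, 248 along its y; walls 3 mm, rim 16 mm above the bench (4 below the board's top), floor 3 mm above the bench. Origin: centre of its underside; axes parallel to the board's. A long side stands against the board's +y or -y end (which one varies), 2 mm gap. This one holds the two narrow stock lids.
- wide_lid: Blue plastic screw lid of a specimen jar, diameter 83 mm, 20 mm high, about 25 g, closed top up. Starts on the board. Origin: centre of its underside, z along its own axis (up).
- narrow_lid1: Blue plastic screw lid of a smaller jar, diameter 53 mm, 18 mm high, about 15 g, closed top up. Starts on the board. The two narrow lids are alike. Origin: centre of its underside, z along its own axis (up).
- narrow_lid2: Blue plastic screw lid of a smaller jar, diameter 53 mm, 18 mm high, about 15 g, closed top up. Starts on the board, like the other narrow lid. Origin: centre of its underside, z along its own axis (up).
- wide_lid_mid (a point): Centre of the wide lid, 10 mm above its underside.
- narrow_lid1_mid (a point): Centre of that narrow lid, 9 mm above its underside.
- narrow_lid2_mid (a point): Centre of that narrow lid, 9 mm above its underside.
- stock_wide: Blue plastic screw lid of a specimen jar, diameter 83 mm, 20 mm high, about 25 g, closed top up. Already lies loose in the wide lids' tray, within 20 mm of the tray's long centre line. Origin: centre of its underside, z along its own axis (up).
- stock_narrow1: Blue plastic screw lid of a smaller jar, diameter 53 mm, 18 mm high, about 15 g, closed top up. Already lies loose in the narrow lids' tray, within 20 mm of the tray's long centre line. Origin: centre of its underside, z along its own axis (up).
- stock_narrow2: Blue plastic screw lid of a smaller jar, diameter 53 mm, 18 mm high, about 15 g, closed top up. Already lies loose in the narrow lids' tray, within 20 mm of the tray's long centre line. Origin: centre of its underside, z along its own axis (up).
- stock_wide_mid (a point): Centre of the wide stock lid, 10 mm above its underside.
- stock_narrow1_mid (a point): Centre of that stock lid, 9 mm above its underside.
- stock_narrow2_mid (a point): Centre of that stock lid, 9 mm above its underside.
- jar: Bystander: closed glass specimen jar with a blue lid, diameter 85 mm, 127 mm high, standing on the bench to the left of the left tray. Origin: centre of its underside.
- cup: Bystander: open blue plastic cup, rim diameter 68 mm, 55 mm high, on the bench to the right of the right tray. Origin: centre of its underside.
- forceps: Bystander: steel forceps 140 mm long, 6 mm high, lying on the bench beyond the board. Origin: middle of the underside.
Things that resemble listed ones, but are neither listed nor needed, are in the scene too. Leave any brown or purple look-alike of the narrow_lid1 alone.

How it is judged:
By the outcome, as a careful person would: the job done as asked, in the order asked, and still so for the second after the job is handed in, with the robot touching nothing.
It also fails if it takes over 48 s, if anything falls off the work surface, if the arm or the gripper's body presses on something with over 40 N, if the wrist force passes 120 N, or if a joint passes its speed limit or range.

### The arm

A 6-joint arm with a two-finger parallel gripper is mounted at the origin on the work surface. World frame = base frame: x ahead of the robot, y to its left, z up, the work surface at z = 0. Lengths are in m, angles in degrees, forces in N, time in s.
With the tool pointing down it reaches from about 0.25 to 0.725 m from the base axis. Payload 9.7 kg.
Tool frame: the origin (TCP) lies between the finger pads; the fingertips stand bot.tcp_to_tips ahead of it and the grasp point (between the pads) lies 2 mm behind it (bot.tcp_to_tips is the distance from the TCP to the fingertips, in m); z points along the fingers, y is the line along which they close (so a half turn about z gives the same grasp; the last joint's range is limited). The gripper opens to 85 mm and grips with 20 to 120 N. Pads are 22 mm wide; open, the fingers measure 114 mm over their backs; the gripper's body (76 mm by 85 mm) begins 54 mm behind the grasp point. The pads swing forward as they close: fully open they stand 13 mm farther back than shut.
Start: joints at [-73.912, 4.979, 10.078, 95.1, 0, 90], TCP at [0.152, -0.528, 0.248] pointing down, gripper open.
Joint ranges: [-179.16, 179.16], [-48.56, 103.87], [-65.8, 70.77], [-126.05, 130.52], [-82.76, 87.17], [-180, 180]. Speed limits (degrees/s): [127.2, 127.2, 147.25, 180, 180, 180].

### API

Orientations are given as [roll, pitch, yaw] about the fixed x, y, z axes, in that order (R = Rz(yaw) Ry(pitch) Rx(roll)).
In Python, from workcell import sensors, camera, camera_params, bot gives the robot as it stands.
- The arm moves only by the tool apply_moves, never from a script. Its argument "motion" is a list of rows, each an object with "jaw": the opening, from -1 (shut) to 1 (fully open); "xyz": the shift along the tool's x, y, z in mm, a list of three; "twist": the turn about the tool's z in rad. A call has 1 to 5 rows; each row is the pose to reach, as a shift and turn from the pose commanded when the call began, along the tool's axes at that moment; what a row does not reach only later rows make up. A row lasts 1/8 s, in which the tool goes at most 62.5 mm and 10.7 degrees, less where a joint would pass 70% of its speed; a pose out of reach is approached as far as the arm can. A call with a gripper value outside its range is refused whole. The fingers move at their own pace and stop on an object; "grip_force" is the grip in N (left out, the last holds). Time passes only in rows, so rows that repeat a pose let the fingers close. It gives the time, the measured TCP pose, the force, the opening and the grip force at its end, in the units of the state.
- sensors.get_obs(): the state, without advancing time (a new reading comes with each control period).
- camera(name): name is "scene" or "top" or "wrist"; returns (picture, depth): 384x512x3 uint8, red, green, blue; 384x512 float32, m along the optical axis (not along the pixel's ray), 0 where there is no reading.
- camera_params(name): a dict with "mtx" (3x3 intrinsics, pixels), "rvec" (rotation vector, rad) and "tvec" (3), from world to camera coordinates, as OpenCV has them. Camera axes: x right, y down, z forward; pixel columns grow to the right and rows downward; lengths in m; the calibration is good to about 2 mm. A picture is of the moment at which its call begins: read the wrist's pose just before it. camera_params takes no time and is no camera call; for the wrist camera it gives the pose at the moment of the call.
- bot.job_done(): hands the job in; it is judged then, once.
The state is a dict: "time": time; "q": joint angles; "qd": joint speeds; "joint_efforts": joint torques, N m; "ee_pos": TCP position; "tcp_rot": TCP orientation; "wrist_force": force on the tool from outside, world axes, zero at the start; "torque": the same for the moment, N m; "opening": finger opening in m; "grasp_force": force on a finger pad.
Only numpy, scipy, OpenCV 4.12 (cv2) and the standard library are available. Lean on these libraries where they do the work, as an engineer would, in place of code of your own. Each camera call takes 0.05 s, during which the arm holds its last target. There are 200 camera calls.

## Working session

There is one attempt and no reset: what is moved stays moved. The work goes in short steps, Python scripts to look and compute and a tool call to move; the robot and the scene stay as the last step left them, time stands still between calls to the robot, and variables do not carry over. Pictures are saved under pics/ and viewed, at most 10 in all, crops included, and the job is handed in when it is done.

Besides the shell and the picture viewer there is one more tool, called after ">>>" as name([rows], argument=value, ...), one row to a line, values as JSON. apply_moves: Moves the arm, as the interface text tells. Its arguments: {"type":"object","properties":{"motion":{"type":"array","items":{"type":"object","properties":{"jaw":{"type":"number"},"xyz":{"type":"array","items":{"type":"number"}},"twist":{"type":"number"}}}},"grip_force":{"type":"number"}},"required":["motion"]}

```bash
mkdir -p pics; python3 - <<'E'
from workcell import sensors,camera,camera_params,bot
import cv2,numpy as np
o=sensors.get_obs();print(o['time'],o['ee_pos'],o['tcp_rot'],o['opening'],bot.tcp_to_tips)
for n in('top','scene'):
    p,d=camera(n);np.savez('%s0.npz'%n,p=p,d=d)
    cv2.imwrite('pics/%s0.png'%n,cv2.resize(p[:,:,::-1],(800,600),interpolation=cv2.INTER_CUBIC))
    c=camera_params(n);R=cv2.Rodrigues(np.array(c['rvec']))[0];print(n,c['mtx'],-R.T@np.array(c['tvec']).ravel(),R)
E
```

```text
0.0 [ 0.15234941 -0.5282622   0.24757852] [-1.79922716e+02  7.73661649e-05  1.60867615e+01] 0.0852929066811515 0.017
top [[435.80575271   0.         259.63091467]
 [  0.         435.80575271 192.07722726]
 [  0.           0.           1.        ]] [ 0.44504961 -0.00379398  1.56063038] [[ 0.01745059 -0.99978786 -0.0109409 ]
 [-0.99333332 -0.01608877 -0.11414929]
 [ 0.11394905  0.01285993 -0.99340336]]
scene [[402.5076304    0.         251.1008575 ]
 [  0.         402.5076304  190.15504049]
 [  0.           0.           1.        ]] [1.22778918 0.72880904 0.86003527] [[-0.75465976  0.65608944 -0.00594105]
 [ 0.43246383  0.49058649 -0.75650508]
 [-0.49342039 -0.57347323 -0.65396083]]
```

View pics/top0.png

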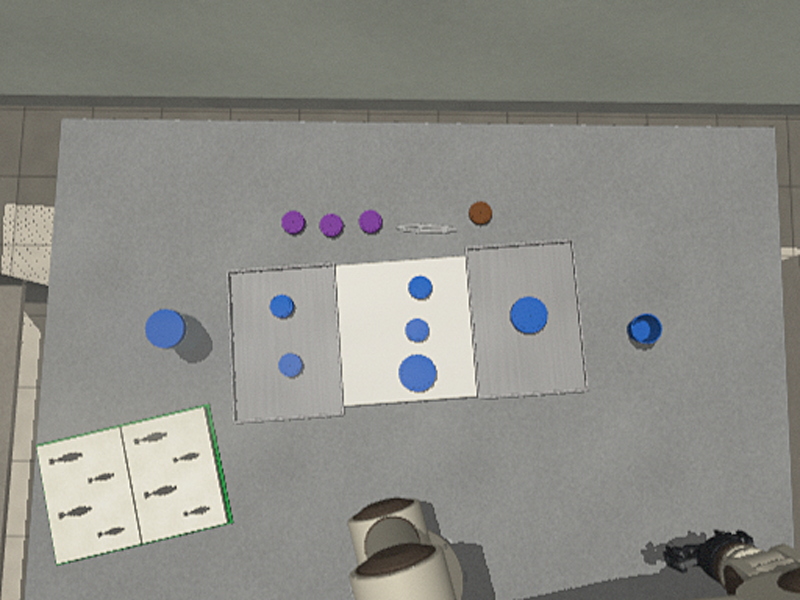

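View pics/scene0.png

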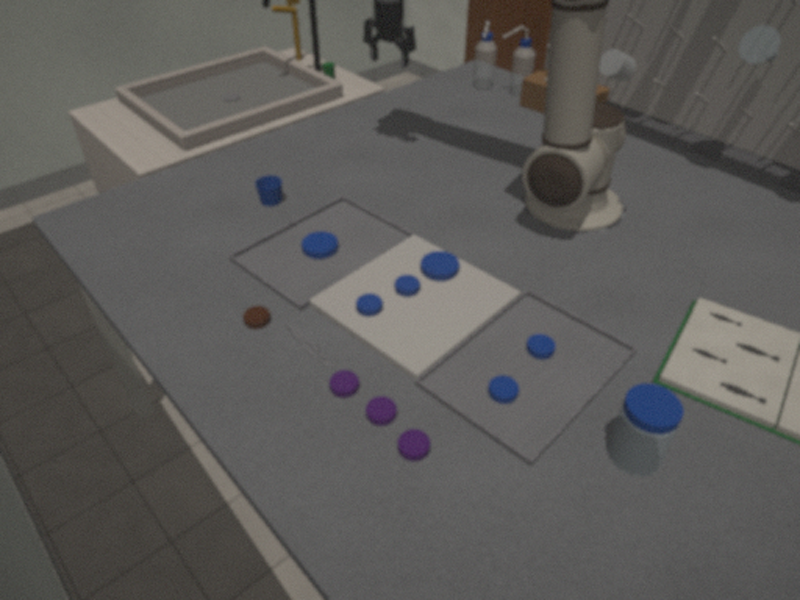

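The top view (800x600 px) has the wide lid at (418,373) and the narrow lids at (417,330) and (420,288) on the board. The narrow tray is on the left, with stock lids at (282,306) and (291,365). The wide tray is on the right, with its stock lid at (529,315). The purple lids at (293,222), (331,225) and (371,222) and the brown one at (480,213) are look-alikes. The cup is at (645,329), the jar at (166,328) and the forceps at (427,229). The scene view agrees: the three board lids are at (369,304), (406,285) and (440,265).

```bash
cat > h.py <<'E'
from workcell import sensors,camera,camera_params,bot
import cv2,numpy as np
def P(n):
    c=camera_params(n);K=np.array(c['mtx']);R=cv2.Rodrigues(np.array(c['rvec'],float))[0];t=np.array(c['tvec'],float).reshape(3,1);return K,R,t
def plane(n,uv,z):
    K,R,t=P(n);C=(-R.T@t).ravel();r=R.T@np.linalg.inv(K)@np.array([uv[0],uv[1],1.]);return C+r*(z-C[2])/r[2]
def blobs(p,lo=(100,120,50),hi=(125,255,255),amin=60):
    m=cv2.inRange(cv2.cvtColor(p,cv2.COLOR_RGB2HSV),np.array(lo),np.array(hi))
    n,l,s,c=cv2.connectedComponentsWithStats(m);return [(c[i],s[i,4]) for i in range(1,n) if s[i,4]>amin]
E
python3 - <<'E'
from h import *
a=np.load('top0.npz');b=np.load('scene0.npz')
K,R,t=P('top');K2,R2,t2=P('scene')
B=blobs(b['p'])
print([(np.round(c*1.5625),s) for c,s in B])
for c,s in blobs(a['p']):
    d=a['d'][int(c[1]),int(c[0])]
    w=(R.T@(np.linalg.inv(K)@np.array([c[0],c[1],1])*d-t.ravel()))
    # match second view
    q=(K2@(R2@w.reshape(3,1)+t2)).ravel();q=q[:2]/q[2]
    j=min(B,key=lambda e:np.linalg.norm(e[0]-q))
    X=cv2.triangulatePoints(K@np.c_[R,t],K2@np.c_[R2,t2],c.reshape(2,1),j[0].reshape(2,1)).ravel();X=X[:3]/X[3]
    print(np.round(c*1.5625),s,'depth',w.round(4),'tri',X.round(4),'off',np.linalg.norm(j[0]-q).round(1))
m=cv2.inRange(cv2.cvtColor(a['p'],cv2.COLOR_RGB2HSV),np.array([0,0,215]),np.array([60,60,255]))
cn=max([c for c in cv2.findContours(m,0,2)[0] if 150<cv2.boundingRect(c)[1] +0*1 and cv2.boundingRect(c)[0]>180],key=cv2.contourArea)
bx=cv2.boxPoints(cv2.minAreaRect(cn));print(bx*1.5625)
W=np.array([plane('top',u,.02) for u in bx]);print(W.round(4),W.mean(0).round(4))
for i in range(4):
    e=W[(i+1)%4]-W[i];print(np.linalg.norm(e).round(4),np.degrees(np.arctan2(e[1],e[0])).round(2))
E
```

```text
[(array([269., 189.]), np.int32(192)), (array([319., 244.]), np.int32(272)), (array([439., 264.]), np.int32(291)), (array([407., 284.]), np.int32(117)), (array([369., 304.]), np.int32(136)), (array([540., 345.]), np.int32(190)), (array([503., 388.]), np.int32(229)), (array([653., 407.]), np.int32(870))]
[419. 287.] 164 depth [ 0.6518 -0.0146  0.0309] tri [ 0.6514 -0.0144  0.0318] off 0.3
[281. 306.] 172 depth [0.6037 0.2982 0.0293] tri [0.6053 0.3009 0.0149] off 4.4
[528. 314.] 427 depth [ 0.5935 -0.262   0.0236] tri [ 0.5939 -0.2632  0.0148] off 1.9
[164. 328.] 467 depth [0.5422 0.5251 0.1276] tri [0.543  0.5272 0.1205] off 2.7
[645. 328.] 324 depth [ 0.5675 -0.5299  0.0048] tri [ 0.564  -0.5199  0.031 ] off 5.3
[416. 329.] 162 depth [ 0.5536 -0.0093  0.0424] tri [ 0.5542 -0.0092  0.0318] off 2.6
[290. 364.] 153 depth [0.4717 0.2756 0.0207] tri [0.4718 0.2767 0.0144] off 1.7
[417. 372.] 421 depth [ 0.4585 -0.0119  0.0403] tri [ 0.4583 -0.0117  0.0323] off 1.9
[[333.3916  265.8761 ]
 [465.18802 255.92923]
 [475.6239  394.2041 ]
 [343.82745 404.15097]]
[[ 0.6981  0.1833  0.02  ]
 [ 0.7259 -0.1185  0.02  ]
 [ 0.4123 -0.1442  0.02  ]
 [ 0.385   0.1506  0.02  ]] [0.5553 0.0178 0.02  ]
0.3031 -84.74
0.3147 -175.32
0.2961 95.29
0.3149 5.96
```

```bash
cat >> h.py <<'E'
from scipy.spatial.transform import Rotation as Ro
C=np.array([.5553,.0178,0]);Y=5.2
RB=Ro.from_euler('z',Y,degrees=True)
def tob(w): return RB.inv().apply(np.array(w)-C)
def go(bx,by,z):
    o=sensors.get_obs();T=Ro.from_euler('xyz',o['tcp_rot'],degrees=True)
    w=RB.apply([bx,by,z])+C
    s=T.inv().apply(w-o['ee_pos'])*1000
    tw=-((Y+90-o['tcp_rot'][2]+180)%360-180)
    print('t',o['time'],'cur board',tob(o['ee_pos']).round(4),'open',o['opening'],'-> xyz',s.round(1),'twist',np.radians(tw).round(4),'reach',np.hypot(*w[:2]).round(3))
E
python3 - <<'E'
from h import *
for k,w in dict(wide=[.4585,-.0118,0],A=[.5541,-.0092,0],B=[.6516,-.0145,0],sn1=[.605,.3,0],sn2=[.4718,.2765,0],sw=[.5938,-.263,0]).items(): print(k,tob(w).round(4))
go(-.099,.045,.16)
E
```

```text
wide [-0.0991 -0.0207  0.    ]
A [-0.0036 -0.0268  0.    ]
B [ 0.093  -0.0409  0.    ]
sn1 [0.0751 0.2765 0.    ]
sn2 [-0.0597  0.2652  0.    ]
sw [ 0.0129 -0.2831  0.    ]
t 0.1 cur board [-0.4508 -0.5073  0.2476] open 0.08539743731547758 -> xyz [ 449.8 -475.8   88.2] twist -1.3807 reach 0.456
```

>>> apply_moves([
  {"xyz": [450,-476,0],"twist": -1.38,"jaw": -0.3},
  {"xyz": [450,-476,0],"twist": -1.38,"jaw": -0.3},
  {"xyz": [450,-476,0],"twist": -1.38,"jaw": -0.3},
  {"xyz": [450,-476,0],"twist": -1.38,"jaw": -0.3},
  {"xyz": [450,-476,0],"twist": -1.38,"jaw": -0.3},
], grip_force=20)

```text
time: 0.72
ee_pos: [0.2961, -0.249, 0.2481]
tcp_rot: [180.0, -0.0, 70.1]
wrist_force: [0.9, -0.0, -0.1]
opening: 0.03
grasp_force: 0.0
```

```bash
python3 -c "
from h import *
go(-.099,.045,.16);print(sensors.get_obs()['tcp_rot'],bot.tcp_to_tips)"
```

```text
t 0.725 cur board [-0.2823 -0.2422  0.2481] open 0.029973480757035157 -> xyz [337.8  44.3  88.1] twist -0.4378 reach 0.456
[ 1.79989615e+02 -1.39945928e-03  7.01176099e+01] 0.017
```

>>> apply_moves([
  {"xyz": [338,44,88],"twist": -0.438,"jaw": -0.3},
  {"xyz": [338,44,88],"twist": -0.438,"jaw": -0.3},
  {"xyz": [338,44,88],"twist": -0.438,"jaw": -0.3},
  {"xyz": [338,44,88],"twist": -0.438,"jaw": -0.3},
  {"xyz": [338,44,88],"twist": -0.438,"jaw": -0.3},
])

```text
time: 1.35
ee_pos: [0.4365, 0.0194, 0.1696]
tcp_rot: [180.0, 0.0, 94.9]
wrist_force: [1.1, -1.0, 0.8]
opening: 0.03
grasp_force: 0.0
```

>>> apply_moves([
  {"xyz": [0,0,0],"jaw": -0.3},
])

```text
validation failed for argument at $.mo...
```

```bash
python3 -c "
from h import *
go(-.099,.045,.07)
p,d=camera('wrist');np.savez('w1.npz',p=p,d=d)
cv2.imwrite('pics/w1.png',cv2.resize(p[:,:,::-1],(800,600)))
K,R,t=P('wrist')
for c,s in blobs(p,amin=300): print(c*1.5625,s,tob(plane('wrist',c,.038)).round(4))
"
```

```text
t 1.35 cur board [-0.1182  0.0124  0.1696] open 0.02996747150592814 -> xyz [32.7 19.  99.6] twist -0.0049 reach 0.456
[424.53309911 335.81703576] 5746 [-0.0998 -0.0087  0.038 ]
[586.70047679 349.12907071] 2779 [-0.006 -0.017  0.038]
[741.88267394 369.84406975] 2932 [ 0.0861 -0.0301  0.038 ]
```

View pics/w1.png

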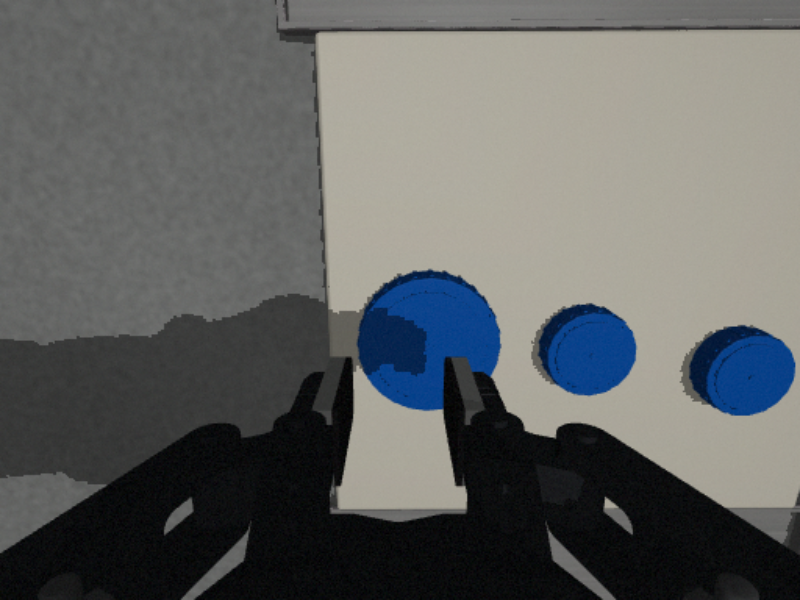

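The wrist view shows the wide lid at (428,340), the narrow lids at (588,350) and (750,375), the board's -y end at row 31 and its +y end at row 508. The fingers are about 30 mm apart. The arm was still settling, so I'll measure again now that it is at rest.

```bash
python3 -c "
from h import *
camera('wrist');camera('wrist')
print(sensors.get_obs()['time'])
p,d=camera('wrist');np.savez('w2.npz',p=p,d=d)
K,R,t=P('wrist');print(tob((-R.T@t).ravel()))
for c,s in blobs(p,lo=(100,150,110),amin=300): print(c*1.5625,s,tob(plane('wrist',c,.039)).round(4))
g=p.astype(int).sum(2)
for col in (250,290,400):
  r=[k for k in range(1,383) if abs(g[k+1,col]-g[k-1,col])>120];print(col,[(k,float(tob(plane('wrist',(col,k),.02))[1].round(4))) for k in r])
for row in (60,120):
  r=[k for k in range(150,300) if abs(g[row,k+1]-g[row,k-1])>90];print(row,[(k,float(tob(plane('wrist',(k,row),.02))[0].round(4))) for k in r])
go(-.099,.045,.07)
"
```

```text
1.5
[-0.11745371  0.08047758  0.29484275]
[438.84983536 338.81311338] 3872 [-0.0944 -0.0174  0.039 ]
[593.78356532 355.74241013] 2281 [-0.0038 -0.0281  0.039 ]
[753.62592123 378.24807117] 2171 [ 0.0922 -0.0426  0.039 ]
250 [(17, 0.1485), (18, 0.1478), (19, 0.1471), (20, 0.1463), (180, 0.0122), (181, 0.0112), (186, 0.0063), (256, -0.0667), (257, -0.0678), (326, -0.1509), (332, -0.1587), (333, -0.16), (334, -0.1613)]
290 [(18, 0.1477), (19, 0.147), (20, 0.1463), (176, 0.0159), (177, 0.015), (180, 0.0121), (302, -0.1207), (305, -0.1244), (326, -0.1509), (327, -0.1522), (328, -0.1535), (329, -0.1548)]
400 [(18, 0.1474), (19, 0.1467), (20, 0.146), (205, -0.0128), (206, -0.0138), (243, -0.0526), (244, -0.0537), (245, -0.0548), (283, -0.0979), (284, -0.0991), (285, -0.1003), (328, -0.1536), (329, -0.1549), (338, -0.1667), (339, -0.1681)]
60 [(202, -0.1621), (203, -0.1613), (204, -0.1604), (205, -0.1596), (206, -0.1588)]
120 [(204, -0.1628), (205, -0.1619), (207, -0.1602), (208, -0.1593), (209, -0.1584)]
t 1.55 cur board [-0.1191  0.0113  0.1695] open 0.02992609121035145 -> xyz [33.8 20.2 99.4] twist -0.0023 reach 0.456
```

>>> apply_moves([
  {"xyz": [41,20,10],"twist": 0,"jaw": -0.3},
  {"xyz": [41,20,50],"twist": 0,"jaw": -0.3},
  {"xyz": [41,20,90],"twist": 0,"jaw": -0.3},
  {"xyz": [41,20,120],"twist": 0,"jaw": -0.3},
  {"xyz": [41,20,120],"twist": 0,"jaw": -0.3},
])

```text
time: 2.17
ee_pos: [0.451, 0.0584, 0.0488]
tcp_rot: [-179.8, 0.0, 94.8]
wrist_force: [0.2, -0.0, 0.8]
opening: 0.0298
grasp_force: 0.0
```

```bash
python3 -c "
from h import *
p,d=camera('scene')
q=cv2.resize(p[130:230,200:340,::-1],(700,500),interpolation=cv2.INTER_CUBIC);cv2.imwrite('pics/s2.png',q)
go(-.099,.052,.040)"
```

```text
t 2.225 cur board [-0.0991  0.0501  0.0505] open 0.029841718096746482 -> xyz [ 1.9  0.1 10.5] twist -0.0071 reach 0.456
```

View pics/s2.png

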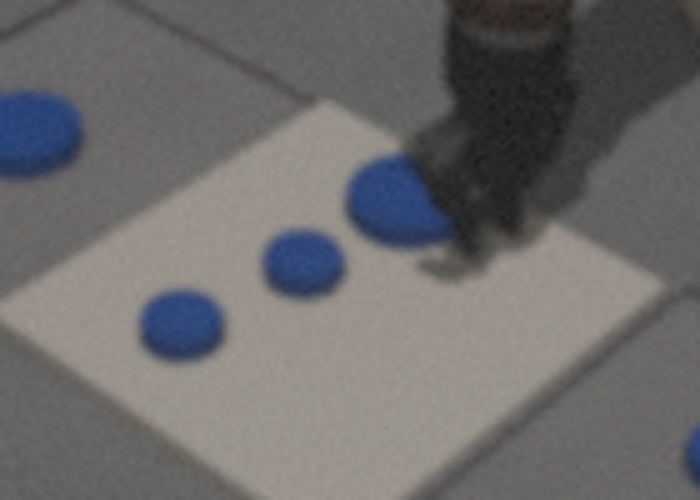

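The scene crop shows the fingers just behind the wide lid (lid at (405,200), fingertip near (470,250)) and clear of it. I'll lower them and push towards -y.

>>> apply_moves([
  {"xyz": [0,0,9],"twist": -0.007,"jaw": -0.3},
  {"xyz": [-15,0,9],"twist": -0.007,"jaw": -0.3},
  {"xyz": [-30,0,9],"twist": -0.007,"jaw": -0.3},
  {"xyz": [-50,0,9],"twist": -0.007,"jaw": -0.3},
  {"xyz": [-70,0,9],"twist": -0.007,"jaw": -0.3},
])

```text
time: 2.85
ee_pos: [0.4587, -0.0113, 0.0417]
tcp_rot: [180.0, 0.0, 95.3]
wrist_force: [-0.0, 0.7, 1.1]
opening: 0.0298
grasp_force: 0.2
```

```bash
python3 -c "
from h import *
go(-.099,-.156,.041)
p,d=camera('top')
for c,s in blobs(p,amin=40): print(s,tob(plane('top',c,.038)).round(4))"
```

```text
t 2.85 cur board [-0.0988 -0.0202  0.0417] open 0.029785968514801746 -> xyz [-135.8   -0.4    0.7] twist 0.0014 reach 0.493
162 [ 0.092  -0.0409  0.038 ]
172 [0.0725 0.2732 0.038 ]
427 [ 0.0115 -0.2796  0.038 ]
467 [0.042  0.5386 0.038 ]
323 [-0.0392 -0.5352  0.038 ]
152 [-0.0024 -0.0269  0.038 ]
152 [-0.0603  0.2611  0.038 ]
```

>>> apply_moves([
  {"xyz": [-20,0,0],"twist": 0,"jaw": -0.3},
  {"xyz": [-40,0,0],"twist": 0,"jaw": -0.3},
  {"xyz": [-60,0,0],"twist": 0,"jaw": -0.3},
  {"xyz": [-72,0,0],"twist": 0,"jaw": -0.3},
  {"xyz": [-84,0,0],"twist": 0,"jaw": -0.3},
])

```text
time: 3.52
ee_pos: [0.4663, -0.0942, 0.0414]
tcp_rot: [180.0, -0.0, 95.3]
wrist_force: [-0.1, 1.1, 0.7]
opening: 0.03
grasp_force: 0.3
```

>>> apply_moves([
  {"xyz": [-12,0,0],"twist": 0,"jaw": -0.3},
  {"xyz": [-24,0,0],"twist": 0,"jaw": -0.3},
  {"xyz": [-36,0,0],"twist": 0,"jaw": -0.3},
  {"xyz": [-50,0,0],"twist": 0,"jaw": -0.3},
  {"xyz": [-50,0,0],"twist": 0,"jaw": -0.3},
])

```text
time: 4.15
ee_pos: [0.4708, -0.1442, 0.0411]
tcp_rot: [-180.0, 0.0, 95.2]
wrist_force: [0.5, 0.2, -0.3]
opening: 0.0303
grasp_force: 0.0
```

```bash
python3 -c "
from h import *
p,d=camera('scene')
q=cv2.resize(p[110:210,140:300,::-1],(800,500),interpolation=cv2.INTER_CUBIC);cv2.imwrite('pics/s3.png',q)
go(-.099,-.156,.041)"
```

```text
t 4.2 cur board [-0.0989 -0.1532  0.0411] open 0.03011527182981425 -> xyz [-2.8 -0.1  0.1] twist 0.0008 reach 0.493
```

View pics/s3.png

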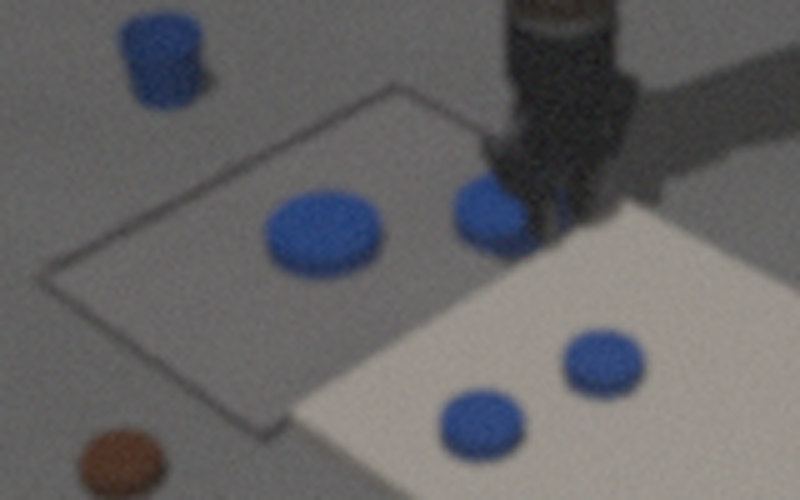

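The scene crop shows the wide lid at (505,215), off the board and in the wide tray, apart from the stock lid at (323,232). I'll push it a little further, lift, and go behind the middle narrow lid.

>>> apply_moves([
  {"xyz": [-9,0,0],"twist": 0,"jaw": -0.3},
  {"xyz": [-9,0,0],"twist": 0,"jaw": -0.3},
  {"xyz": [-5,0,-40],"twist": 0,"jaw": -0.3},
  {"xyz": [0,0,-80],"twist": 0,"jaw": -0.3},
  {"xyz": [30,40,-90],"twist": 0,"jaw": -0.3},
])

```text
time: 4.82
ee_pos: [0.5084, -0.1106, 0.1346]
tcp_rot: [179.8, 0.1, 95.1]
wrist_force: [0.9, -0.2, 0.4]
opening: 0.0298
grasp_force: 0.0
```

```bash
python3 -c "
from h import *
go(-.004,-.080,.042)"
```

```text
t 4.825 cur board [-0.0583 -0.1236  0.1346] open 0.029783742730108236 -> xyz [43.8 53.9 92.8] twist -0.0012 reach 0.562
```

>>> apply_moves([
  {"xyz": [43,54,0],"twist": 0,"jaw": -0.3},
  {"xyz": [43,54,20],"twist": 0,"jaw": -0.3},
  {"xyz": [43,54,60],"twist": 0,"jaw": -0.3},
  {"xyz": [43,54,80],"twist": 0,"jaw": -0.3},
  {"xyz": [43,54,80],"twist": 0,"jaw": -0.3},
])

```text
time: 5.45
ee_pos: [0.5558, -0.062, 0.049]
tcp_rot: [-179.8, -0.0, 95.3]
wrist_force: [-0.1, 0.9, 0.0]
opening: 0.0298
grasp_force: 0.0
```

```bash
python3 -c "
from h import *
p,d=camera('wrist');
p,d=camera('wrist');
for c,s in blobs(p,lo=(100,150,110),amin=300): print(c*1.5625,s,tob(plane('wrist',c,.038)).round(4))
go(-.004,-.080,.042)"
```

```text
[402.6532228 218.2911078] 10065 [-0.0025 -0.0263  0.038 ]
[722.00528219 267.57320618] 8815 [ 0.0936 -0.0409  0.038 ]
t 5.55 cur board [-0.0051 -0.0799  0.0517] open 0.02970620319386726 -> xyz [-0.1  1.1  9.7] twist 0.0014 reach 0.562
```

>>> apply_moves([
  {"xyz": [0,2,10],"twist": 0,"jaw": -0.3},
  {"xyz": [15,2,10],"twist": 0,"jaw": -0.3},
  {"xyz": [35,2,10],"twist": 0,"jaw": -0.3},
  {"xyz": [55,2,10],"twist": 0,"jaw": -0.3},
  {"xyz": [75,2,10],"twist": 0,"jaw": -0.3},
])

```text
time: 6.18
ee_pos: [0.5526, 0.0148, 0.0414]
tcp_rot: [180.0, -0.0, 95.3]
wrist_force: [0.3, -1.1, -0.7]
opening: 0.03
grasp_force: 0.1
```

>>> apply_moves([
  {"xyz": [20,0,0],"twist": 0,"jaw": -0.3},
  {"xyz": [40,0,0],"twist": 0,"jaw": -0.3},
  {"xyz": [60,0,0],"twist": 0,"jaw": -0.3},
  {"xyz": [80,0,0],"twist": 0,"jaw": -0.3},
  {"xyz": [100,0,0],"twist": 0,"jaw": -0.3},
])

```text
time: 6.8
ee_pos: [0.5434, 0.1138, 0.0412]
tcp_rot: [180.0, 0.0, 95.3]
wrist_force: [-0.2, -1.0, 0.8]
opening: 0.0298
grasp_force: 0.2
```

```bash
python3 -c "
from h import *
p,d=camera('wrist');
for c,s in blobs(p,lo=(100,150,110),amin=300): print(c*1.5625,s,tob(plane('wrist',c,.038)).round(4))
go(-.003,.165,.041)"
```

```text
[398.77316778 291.19000698] 10022 [-0.0018  0.1329  0.038 ]
t 6.85 cur board [-0.0032  0.0985  0.0411] open 0.03005907969867085 -> xyz [66.5  0.4  0.2] twist 0.0028 reach 0.567
```

>>> apply_moves([
  {"xyz": [12,0,0],"twist": 0,"jaw": -0.3},
  {"xyz": [24,0,0],"twist": 0,"jaw": -0.3},
  {"xyz": [36,0,0],"twist": 0,"jaw": -0.3},
  {"xyz": [48,0,0],"twist": 0,"jaw": -0.3},
  {"xyz": [60,0,0],"twist": 0,"jaw": -0.3},
])

```text
time: 7.48
ee_pos: [0.5378, 0.173, 0.0411]
tcp_rot: [-180.0, -0.0, 95.3]
wrist_force: [0.4, 0.8, 0.1]
opening: 0.0298
grasp_force: 0.0
```

>>> apply_moves([
  {"xyz": [7,0,0],"twist": 0,"jaw": -0.3},
  {"xyz": [7,0,0],"twist": 0,"jaw": -0.3},
  {"xyz": [7,0,-40],"twist": 0,"jaw": -0.3},
  {"xyz": [-20,30,-90],"twist": 0,"jaw": -0.3},
  {"xyz": [-80,60,-90],"twist": 0,"jaw": -0.3},
])

```text
time: 8.1
ee_pos: [0.6045, 0.1035, 0.1358]
tcp_rot: [179.6, -0.0, 95.5]
wrist_force: [1.0, 0.5, 0.1]
opening: 0.0298
grasp_force: 0.0
```

```bash
python3 -c "
from h import *
p,d=camera('wrist');
p,d=camera('wrist');cv2.imwrite('pics/w4.png',cv2.resize(p[:,:,::-1],(640,480)))
for c,s in blobs(p,lo=(100,150,110),amin=300): print(c*1.25,s,tob(plane('wrist',c,.021)).round(4))
go(.093,-.094,.042)"
```

```text
[208.01646522  38.23075974] 4054 [-0.0038  0.1951  0.021 ]
[350.59659091 396.28676471] 748 [ 0.0817 -0.0441  0.021 ]
t 8.2 cur board [0.0565 0.076  0.1318] open 0.029875463879666834 -> xyz [-169.8   36.7   90.1] twist -0.0026 reach 0.66
```

View pics/w4.png

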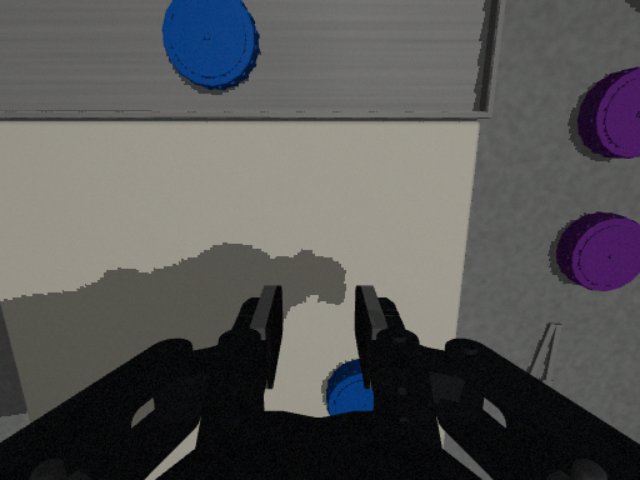

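The narrow lid is at (210,38) in the wrist view, flat in the narrow tray and clear of the wall. Next is the last lid, at (350,390).

>>> apply_moves([
  {"xyz": [-60,37,0],"twist": 0,"jaw": -0.3},
  {"xyz": [-120,37,0],"twist": 0,"jaw": -0.3},
  {"xyz": [-170,37,0],"twist": 0,"jaw": -0.3},
  {"xyz": [-170,37,10],"twist": 0,"jaw": -0.3},
  {"xyz": [-170,37,40],"twist": 0,"jaw": -0.3},
])

```text
time: 8.82
ee_pos: [0.6552, -0.0634, 0.0918]
tcp_rot: [179.9, 0.0, 95.2]
wrist_force: [1.1, 1.1, -0.6]
opening: 0.0301
grasp_force: 0.0
```

```bash
python3 -c "
from h import *
p,d=camera('wrist');
p,d=camera('wrist');
for c,s in blobs(p,lo=(100,150,110),amin=300): print(c*1.5625,s,tob(plane('wrist',c,.038)).round(4))
go(.093,-.094,.042)"
```

```text
[403.01764706 222.15220588] 6375 [ 0.0925 -0.0403  0.038 ]
t 8.925 cur board [ 0.0896 -0.0885  0.0872] open 0.029957514015989648 -> xyz [-5.5  3.6 45.2] twist 0.0018 reach 0.66
```

>>> apply_moves([
  {"xyz": [-5,3,15],"twist": 0,"jaw": -0.3},
  {"xyz": [-5,3,35],"twist": 0,"jaw": -0.3},
  {"xyz": [-5,3,45],"twist": 0,"jaw": -0.3},
  {"xyz": [5,3,45],"twist": 0,"jaw": -0.3},
  {"xyz": [20,3,45],"twist": 0,"jaw": -0.3},
])

```text
time: 9.55
ee_pos: [0.6559, -0.042, 0.0466]
tcp_rot: [180.0, -0.0, 95.3]
wrist_force: [1.0, 0.4, 0.2]
opening: 0.0299
grasp_force: 0.0
```

>>> apply_moves([
  {"xyz": [20,0,0],"twist": 0,"jaw": -0.3},
  {"xyz": [40,0,0],"twist": 0,"jaw": -0.3},
  {"xyz": [60,0,0],"twist": 0,"jaw": -0.3},
  {"xyz": [80,0,0],"twist": 0,"jaw": -0.3},
  {"xyz": [100,0,0],"twist": 0,"jaw": -0.3},
])

```text
time: 10.18
ee_pos: [0.6464, 0.0583, 0.0461]
tcp_rot: [180.0, 0.0, 95.3]
wrist_force: [0.2, -0.7, -0.3]
opening: 0.0299
grasp_force: 0.3
```

```bash
python3 -c "
from h import *
p,d=camera('wrist');
for c,s in blobs(p,lo=(100,150,110),amin=300): print(c*1.5625,s,tob(plane('wrist',c,.038)).round(4))
go(.093,.162,.041)"
```

```text
[398.74393463 288.03571905] 9377 [0.0957 0.0682 0.038 ]
t 10.225 cur board [0.0943 0.0342 0.0461] open 0.029712990492211228 -> xyz [127.8  -0.9   5.2] twist 0.0034 reach 0.66
```

>>> apply_moves([
  {"xyz": [15,0,2],"twist": 0,"jaw": -0.3},
  {"xyz": [32,0,4],"twist": 0,"jaw": -0.3},
  {"xyz": [50,0,4],"twist": 0,"jaw": -0.3},
  {"xyz": [65,0,4],"twist": 0,"jaw": -0.3},
  {"xyz": [78,0,4],"twist": 0,"jaw": -0.3},
])

```text
time: 10.85
ee_pos: [0.6392, 0.1356, 0.0421]
tcp_rot: [180.0, -0.0, 95.3]
wrist_force: [-0.3, -0.5, -0.1]
opening: 0.0302
grasp_force: 0.1
```

>>> apply_moves([
  {"xyz": [12,0,0],"twist": 0,"jaw": -0.3},
  {"xyz": [24,0,0],"twist": 0,"jaw": -0.3},
  {"xyz": [36,0,0],"twist": 0,"jaw": -0.3},
  {"xyz": [49,0,0],"twist": 0,"jaw": -0.3},
  {"xyz": [49,0,0],"twist": 0,"jaw": -0.3},
])

```text
time: 11.48
ee_pos: [0.6346, 0.1843, 0.042]
tcp_rot: [-180.0, -0.0, 95.4]
wrist_force: [0.7, -0.6, 0.8]
opening: 0.03
grasp_force: 0.0
```

>>> apply_moves([
  {"xyz": [0,0,0],"twist": 0,"jaw": -0.3},
  {"xyz": [0,0,-50],"twist": 0,"jaw": -0.3},
  {"xyz": [-30,0,-100],"twist": 0,"jaw": -0.3},
  {"xyz": [-90,0,-150],"twist": 0,"jaw": -0.3},
  {"xyz": [-140,-30,-190],"twist": 0,"jaw": -0.3},
])

```text
time: 12.1
ee_pos: [0.6246, 0.0564, 0.2199]
tcp_rot: [180.0, 0.0, 95.3]
wrist_force: [0.4, -0.9, 0.6]
opening: 0.0299
grasp_force: 0.0
```

```bash
python3 -c "
from h import *
p,d=camera('wrist');
p,d=camera('wrist');w=cv2.resize(p[:,:,::-1],(400,300))
t,dt=camera('top');s,ds=camera('scene')
out=np.vstack([np.hstack([cv2.resize(t[130:290,130:400,::-1],(506,300)),w[:,:294]]),cv2.resize(s[100:310,120:440,::-1],(457,300))[:, :].copy() if 0 else cv2.copyMakeBorder(cv2.resize(s[100:310,120:440,::-1],(457,300)),0,0,0,343,0)])
cv2.imwrite('pics/f.png',out)
K,R,tt=P('top')
for c,sz in blobs(t,amin=40):
  x,y=int(c[0]),int(c[1]);print(sz,tob(plane('top',c,.021)).round(4))
for c,sz in blobs(s): print('sc',sz,tob(plane('scene',c,.015)).round(4))
go(0,0,.3)"
```

```text
172 [0.0946 0.1896 0.021 ]
172 [0.0746 0.2764 0.021 ]
427 [ 0.0129 -0.2826  0.021 ]
469 [0.0437 0.5449 0.021 ]
325 [-0.038  -0.5412  0.021 ]
155 [-0.0023  0.1948  0.021 ]
434 [-0.0975 -0.2048  0.021 ]
157 [-0.06   0.264  0.021]
sc 195 [-0.0562 -0.558   0.015 ]
sc 210 [-0.0908 -0.207   0.015 ]
sc 274 [ 0.0129 -0.2825  0.015 ]
sc 182 [-0.0015  0.1954  0.015 ]
sc 193 [-0.0592  0.2657  0.015 ]
sc 207 [0.0959 0.1917 0.015 ]
sc 233 [0.0758 0.2773 0.015 ]
sc 869 [-0.0654  0.4879  0.015 ]
t 12.3 cur board [0.0725 0.0328 0.2198] open 0.029829282614516874 -> xyz [-32.8 -72.3 -80.4] twist -0.0006 reach 0.556
```

View pics/f.png

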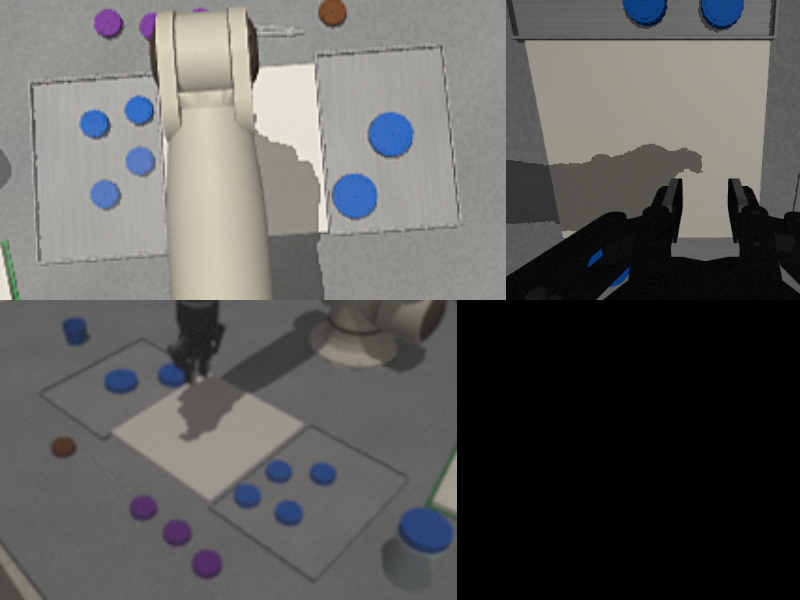

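In the final top view all four narrow lids lie in the left tray at (95,124), (139,110), (140,161) and (105,194), and both wide lids in the right tray at (390,134) and (355,196). The two views agree on their positions. Every pushed lid is about 8 mm clear of the tray wall, so none is leaning. The stock lids have not moved.

```bash
python3 -c "
from workcell import bot
print(bot.job_done())"
```

```text
the job is handed in; nothing more can be done
None
```

The job is handed in at about 12 s of the allowed 48 s: the wide lid is in the wide tray, both narrow lids are in the narrow tray, all lids look flat in the final views, and the jar, cup and forceps were not touched.

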